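# Check a return spring under its dead weight

### The arm

A 7-joint arm with a two-finger parallel gripper is mounted at the origin on the work surface. World frame = base frame: x ahead of the robot, y to its left, z up, the work surface at z = 0. Lengths are in m, angles in rad, forces in N, time in s.
With the tool pointing down it reaches from about 0.425 to 1.025 m from the base axis. Payload 9.4 kg.
Tool frame: the origin (TCP) lies on the centre line of the jaws, within the pads' length; the fingertips stand 8 mm ahead of it and the grasp point (between the pads) lies 11 mm behind it; z points along the fingers, y is the line along which they close (so a half turn about z gives the same grasp; the last joint's range is limited). The gripper opens to 93 mm and grips with 3 to 60 N. Pads are 15 mm wide; open, the fingers measure 128 mm over their backs; the gripper's body (75 mm by 188 mm) begins 65 mm behind the grasp point.
Start: joints at [1.064, 0.599, -0.003, 1.599, 0.002, 0.943, -0.08], TCP at [0.302, -0.659, 0.227] pointing down, gripper open.
Joint ranges: [-2.57, 2.57], [-0.35, 1.97], [-1.29, 1.29], [0.11, 2.56], [-1.05, 4.19], [0.11, 1.86], [-2.63, 2.63]. Speed limits (rad/s): [2.22, 2.22, 3.01, 3.01, 3.14, 3.14, 3.14].

### API

Orientations are given as a 3x3 rotation matrix whose columns are the frame's x, y, z axes.
In Python, from rig import read_state, grab_frame, get_calibration, sign_off gives the robot as it stands. The module is installed in compiled form; this text tells all that it offers.
- The arm moves only by the tool arm_command, never from a script. Its argument "plan" is a list that holds one entry, the list of rows, each a list of 7 numbers: the turn, a rotation vector about the tool's x, y, z in rad, then the shift along the tool's x, y, z in m, then the closure, from 0 (fully open) to 1 (shut). A call has 1 to 20 rows; each row is the pose to reach, as a shift and turn from the pose commanded when the call began, along the tool's axes at that moment; what a row does not reach only later rows make up. A row lasts 1/8 s, in which the tool goes at most 62.5 mm and 10.7 degrees, less where a joint would pass 70% of its speed; a pose out of reach is approached as far as the arm can. A call with a gripper value outside its range is refused whole. The fingers move at their own pace and stop on an object; "squeeze" is the grip in N (left out, the last holds). Time passes only in rows, so rows that repeat a pose let the fingers close. It gives the time, the measured TCP pose, the force, the opening and the grip force at its end, in the units of the state.
- read_state(): the state, without advancing time (a new reading comes with each control period).
- grab_frame(name): name is "scene" or "top" or "wrist"; returns (picture, depth): 384x512x3 uint8, blue, green, red; 384x512 float32, m along the optical axis (not along the pixel's ray), 0 where there is no reading.
- get_calibration(name): a dict with "mtx" (3x3 intrinsics, pixels), "k1" (the pictures are not rectified: a ray, as slopes to the right and down, at radius r is drawn at 1 + k1 r^2 times it, then the intrinsics apply), "camera_from_world" (4x4, takes a point from world to camera coordinates). Camera axes: x right, y up, looking along -z (the intrinsics and any distortion apply to the point x, -y, -z); pixel columns grow to the right and rows downward; lengths in m; the calibration is good to about 2 mm. A picture is of the moment at which its call begins: read the wrist's pose just before it. get_calibration takes no time and is no camera call; for the wrist camera it gives the pose at the moment of the call.
- sign_off(): hands the job in; it is judged then, once.
The state is a dict: "t": time; "joint_positions": joint angles; "joint_velocities": joint speeds; "tau": joint torques, N m; "position": TCP position; "ee_rot": TCP orientation; "contact_force": force on the tool from outside, world axes, zero at the start; "wrist_torque": the same for the moment, N m; "grip_width": opening from 0.0 (shut) to 1.0 (fully open); "gripper_force": force on a finger pad.
Only numpy, scipy, OpenCV 4.12 (cv2) and the standard library are available. Lean on these libraries where they do the work, as an engineer would, in place of code of your own. Each camera call takes 0.05 s, during which the arm holds its last target. There are 200 camera calls.

### The job

Check the copper spring in the green tester: take the brass load weight by its knob and lower it gently onto the middle of the tester's plate until the spring carries it, then let go and let it settle. Then compare the white pointer with the red mark: if the pointer has stayed above the mark, push the black verdict slide fully to its green end; if it has sunk below the mark, push it fully to its red end. Leave the weight standing on the plate and everything else where it was.

Things in the scene. Friction and masses are not known exactly. Their poses are not given: they have to be found in the camera images.
- tester: Fixed green C-frame spring tester; position and yaw vary. Origin at bench height under the plate's axis; z up. Base 140 (x) x 245 (y) x 15 mm. A 32 mm square column (centre x +30, y +100 mm) carries an arm over the plate's rear half. The open side is -x: the arm blocks an upright gripper over the plate, so come in from -x with the hand tilted back about 35 degrees (30 to 45).
- overhang (a point): Front (-x) lower edge of the tester's arm, 200 mm above the bench, 14 mm in +x from the plate's axis. The arm is 32 mm deep in x, 35 mm high and runs from the column to y -20 mm. An idle steel screw, 18 mm across (tester x +30, y 0), hangs 15 mm below it; its 56 mm handwheel above tops out at 266 mm.
- plate_top (a point): Centre of the top face of the tester's flat round aluminium plate, 76 mm in diameter, 8 mm thick; 83 mm above the bench when unloaded. It is guided straight down and carried by the copper spring beneath it (42 mm across, 300 N/m).
- plate (a joint): How far the plate has sunk, m: 0 unloaded (top stop), 0.045 spring solid. Under the load weight it settles somewhere between 0.013 and 0.028 in different cases; it must be read.
- pointer (a point): Tip of the white pointer, a flat bar 10 mm wide and 3 mm thick fixed to the plate's -y side; 82 mm from the plate's axis, 79 mm above the bench when unloaded; it sinks with the plate.
- mark_edge (a point): Tip of the blade (10 mm wide, 3 mm thick) of the red reference mark, clamped on a 10 mm steel post (108 mm tall) at the tester's -y side (tester frame x 0, y -98 mm). The tip lies 6 mm outboard (-y) of the pointer, its height varies from 47 to 71 mm above the bench. Fixed. Compare its z with that of the pointer.
- weight: Loose brass load weight, about 0.4 to 0.8 kg, standing on the bench. Origin at the centre of its underside, z up. Round disc 64 mm across and 22 mm high, neck 14 mm across from 22 to 40 mm, cylindrical knob 26 mm across from 40 to 64 mm height (grip it at 52 mm).
- verdict_base: Fixed grey verdict track, 50 (x) x 150 (y) x 14 mm, origin under its centre; position and yaw vary. Its +y end is painted green (spring good), its -y end red (reject).
- verdict (a joint): Position of the black verdict slide along the track's y, m: 0 is the middle, +0.045 the stop at the green end, -0.045 the stop at the red end; starts near the middle and stays where it is left (friction 1.5 N).
- verdict_top (a point): Centre of the top of the black verdict slide, a block 26 (x) x 20 (y) x 42 mm standing on the track, top 57 mm above the bench.
- spare_spring: Loose spare steel spring standing on end, 33 mm across, 45 mm tall; a bystander.
- wrench: Loose spanner, 180 mm long, lying on the bench; a bystander.
- screwdriver: Loose red-handled screwdriver, 200 mm long, lying across behind the weight; a bystander.
- hammer: Loose hammer, 260 mm long; a bystander.
- file: Loose flat file with a wooden handle, 280 mm long; a bystander.
There are look-alikes about, which are no part of the job. Of the things that look like the weight, take the one that is nearest to the robot's base at the start.

How it is judged:
On the way, in this order (a step that is already met when the one before it is completed fails the run):
1. the weight stands by itself, at rest, on the middle of the plate (within 12 mm), the spring loaded (horizontal distance between weight and plate_top below 0.012 m and distance between weight and plate_top below 0.015 m and angle between weight's own z axis and vertical below 0.1 rad and value of joint plate above 0.011 m and contact force between the fingers and weight below 0.2 N and linear speed of weight below 0.01 m/s), for 0.4 s.
2. the verdict slide is at the end that the comparison calls for (within 8 mm of its stop; within 2.5 mm of the mark either end is accepted) (((z of pointer in the frame of mark_edge above -0.0025 m and value of joint verdict above 0.037 m) or (z of pointer in the frame of mark_edge below 0.0025 m and value of joint verdict below -0.037 m))), for 0.2 s.
At the end, for the whole second after the job is handed in: The weight stands upright and still on the plate, within 12 mm of its middle, the spring carrying it; the verdict slide is within 8 mm of the green stop if the pointer is above the red mark, or of the red stop if it is below (either end if they are level within 2.5 mm) (horizontal distance between weight and plate_top below 0.012 m and distance between weight and plate_top below 0.015 m and angle between weight's own z axis and vertical below 0.1 rad and value of joint plate above 0.011 m and linear speed of weight below 0.01 m/s and ((z of pointer in the frame of mark_edge above -0.0025 m and value of joint verdict above 0.037 m) or (z of pointer in the frame of mark_edge below 0.0025 m and value of joint verdict below -0.037 m))); the robot touches nothing.
It fails at once if the spring is driven solid, or the plate plunges because the weight is dropped or let go before the spring carries it (faster than 0.16 m/s) (value of joint plate above 0.042 m or velocity of joint plate above 0.16 m/s).
It fails at once if a bystander is moved by more than 30 mm (distance of any of spare_spring, wrench, screwdriver, hammer, file from where it was at the start of the episode above 0.03 m).
It also fails if it takes over 64 s, if anything falls off the work surface, if the arm or the gripper's body presses on something with over 40 N, if the wrist force passes 120 N, or if a joint passes its speed limit or range.

## Working session

There is one attempt and no reset: what is moved stays moved. The work goes in short steps, Python scripts to look and compute and a tool call to move; the robot and the scene stay as the last step left them, time stands still between calls to the robot, and variables do not carry over. Pictures are saved under pics/ and viewed, at most 10 in all, crops included, and the job is handed in when it is done.

Besides the shell and the picture viewer there is one more tool, called after ">>>" as name([rows], argument=value, ...), one row to a line, values as JSON. arm_command: Moves the arm, as the interface text tells. Its arguments: {"type":"object","properties":{"plan":{"type":"array"},"squeeze":{"type":"number"}},"required":["plan"]}

```bash
mkdir -p pics; cat > h.py <<'E'
import numpy as np, cv2
from rig import *
def ray(c,u,v):
    K=np.array(c["mtx"]);k=c["k1"]
    d=np.array([(u-K[0,2])/K[0,0],(v-K[1,2])/K[1,1]]);s=d.copy()
    for _ in range(20): s=d/(1+k*(s@s))
    return np.array([s[0],-s[1],-1.])
def onz(c,u,v,z):
    W=np.linalg.inv(np.array(c["camera_from_world"]));r=W[:3,:3]@ray(c,u,v);o=W[:3,3]
    return o+r*(z-o[2])/r[2]
def dep(c,D,u,v):
    W=np.linalg.inv(np.array(c["camera_from_world"]));d=D[int(v),int(u)]
    return W[:3,:3]@(ray(c,u,v)*d)+W[:3,3]
def proj(c,p):
    q=np.array(c["camera_from_world"])@np.append(p,1);s=np.array([q[0],-q[1]])/-q[2]
    s=s*(1+c["k1"]*(s@s));K=np.array(c["mtx"]);return K[0,0]*s[0]+K[0,2],K[1,1]*s[1]+K[1,2]
E
python3 - <<'E'
from h import *
for n in("scene","top"):
    p,d=grab_frame(n);cv2.imwrite(f"pics/{n}.png",cv2.resize(p,(800,600),interpolation=2));np.save(n+"_d.npy",d);cv2.imwrite(f"{n}_raw.png",p)
    c=get_calibration(n);W=np.linalg.inv(np.array(c["camera_from_world"]));print(n,W[:3,3].round(3),c["mtx"],c["k1"])
s=read_state();print(s["t"],s["position"],np.round(s["ee_rot"],3),s["grip_width"],s["contact_force"])
E
```

```text
scene [ 1.204 -0.612  0.846] [[352.15333011   0.         256.18275872]
 [  0.         352.15333011 188.84754018]
 [  0.           0.           1.        ]] -0.08836630516310476
top [ 0.329 -0.067  1.706] [[476.95868667   0.         260.32620202]
 [  0.         476.95868667 185.39865318]
 [  0.           0.           1.        ]] -0.1279414464253827
0.1 [ 0.30191788 -0.65866674  0.22583408] [[ 0.909  0.417 -0.001]
 [ 0.417 -0.909  0.001]
 [-0.    -0.001 -1.   ]] 1.0022206119813482 [ 0.13692966 -0.49114042 -0.20060313]
```

View pics/top.png

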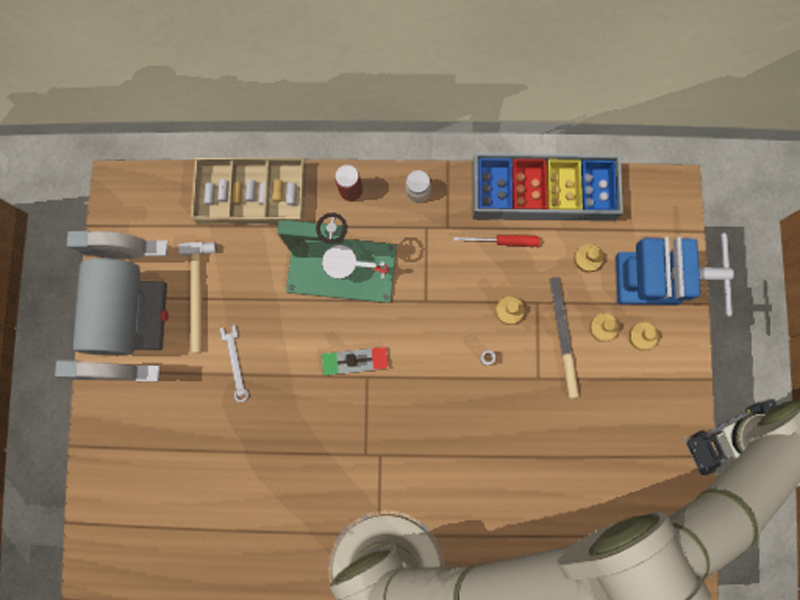

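View pics/scene.png

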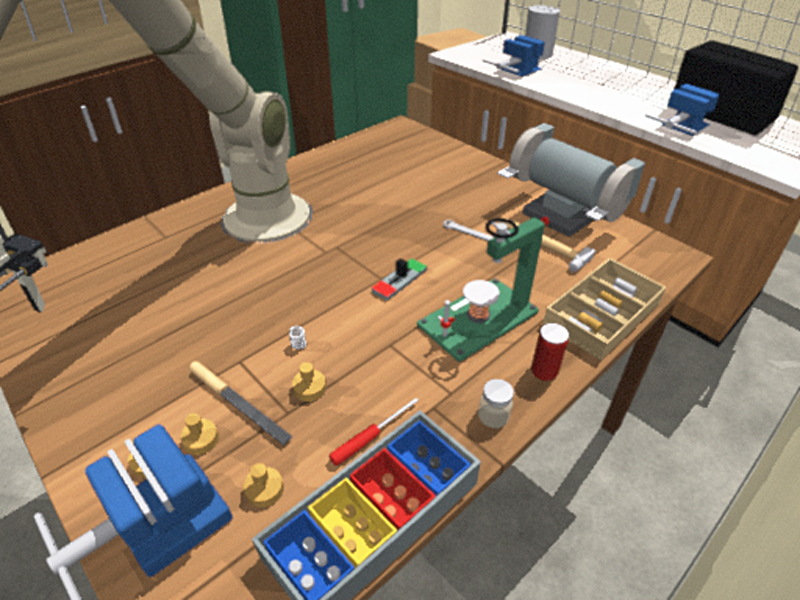

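Top view: brass candidates at (511,310), (589,257), (605,327) and (644,335). The base is near (387,560), so (511,310) is nearest, and the screwdriver lies behind it. I'll confirm in a crop together with the tester and track.

```bash
python3 - <<'E'
from h import *
p=cv2.imread("top_raw.png");D=np.load("top_d.npy");c=get_calibration("top")
# raw crop x 178-378, y 125-245 scaled 4
cv2.imwrite("pics/crop1.png",cv2.resize(p[125:250,175:375],(800,500),interpolation=cv2.INTER_CUBIC))
f=.64
for n,u,v in [("A",511,305),("B",589,252),("C",605,323),("D",644,331)]:
    q=onz(c,u*f,v*f,.064);print(n,q.round(3),np.hypot(*q[:2]).round(3))
hsv=cv2.cvtColor(p,cv2.COLOR_BGR2HSV)
# depth points by height: weight A, plate, slide
W=np.linalg.inv(np.array(c["camera_from_world"]))
def pts(u0,u1,v0,v1): return np.array([dep(c,D,u,v) for v in range(v0,v1) for u in range(u0,u1) if D[v,u]>0])
P=pts(305,350,180,215)
k=P[P[:,2]>.055];d=P[(P[:,2]>.015)&(P[:,2]<.03)]
print("knob",len(k),k.mean(0).round(4),np.ptp(k,0).round(3),"disc",d.min(0).round(4),d.max(0).round(4),((d.min(0)+d.max(0))/2).round(4))
P=pts(190,260,150,195);k=P[(P[:,2]>.076)&(P[:,2]<.09)];print("plate",len(k),((k.min(0)+k.max(0))/2).round(4),np.ptp(k,0).round(3),np.median(k,0).round(4))
P=pts(200,255,215,245);k=P[P[:,2]>.045];print("slide",len(k),k.mean(0).round(4),np.ptp(k,0).round(3))
k=P[(P[:,2]>.008)&(P[:,2]<.02)];r=cv2.minAreaRect((k[:,:2]*1000).astype(np.float32));print("track",r, k[:,2].mean())
E
```

```text
A [ 0.585 -0.275  0.064] 0.647
B [ 0.709 -0.454  0.064] 0.842
C [ 0.547 -0.485  0.064] 0.731
D [ 0.529 -0.574  0.064] 0.781
knob 46 [ 0.5811 -0.2774  0.0636] [0.025 0.025 0.019] disc [ 0.55   -0.3088  0.0151] [ 0.6114 -0.2467  0.0297] [ 0.5807 -0.2778  0.0224]
plate 394 [0.6805 0.1071 0.083 ] [0.084 0.197 0.014] [0.6751 0.1077 0.0829]
slide 40 [0.4598 0.0814 0.0561] [0.024 0.018 0.016]
track ((467.3996887207031, 73.35191345214844), (188.9213409423828, 102.29782104492188), 89.4944839477539) 0.013835841154247727
```

View pics/crop1.png

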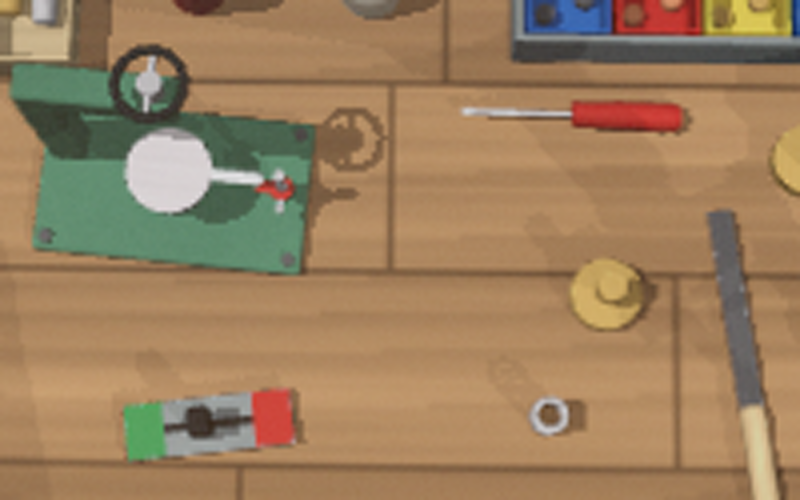

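```bash
python3 - <<'E'
from h import *
c=get_calibration("top");D=np.load("top_d.npy")
P=lambda u,v,z:onz(c,175+u/4-.4,125+v/4-.4,z)
pl=P(168.5,171,.083);print("plate",pl)
a=P(35,248,.015);b=P(303,272,.015);cc=P(316,125,.015);print("base",a,b,cc)
v=a-b;print("yaw tester",np.arctan2(-v[0],v[1]),np.hypot(*v[:2]))
yt=np.arctan2(-v[0],v[1]);
R=lambda t:np.array([[np.cos(t),-np.sin(t)],[np.sin(t),np.cos(t)]])
print("b,cc in tester",R(yt).T@(b-pl)[:2],R(yt).T@(cc-pl)[:2],R(yt).T@(P(262,182,.079)-pl)[:2])
t=[P(125,405,.014),P(293,390,.014),P(298,443,.014),P(130,461,.014)]
ce=sum(t)/4;v=t[0]-t[1]+t[3]-t[2];print("track",ce,np.hypot(*v[:2])/2,"yaw",np.arctan2(-v[0],v[1]))
pts=np.array([dep(c,D,u,w) for w in range(150,190) for u in range(205,229)])
k=pts[(pts[:,2]>.078)&(pts[:,2]<.088)];print("plate depth",((k.min(0)+k.max(0))/2),np.ptp(k,0),k.mean(0))
pts=np.array([dep(c,D,u,w) for w in range(135,165) for u in range(176,230) if D[w,u]>0])
k=pts[(pts[:,2]>.2)];print("arm",k[:,2].max(),k.min(0),k.max(0))
# scene camera distance for spring etc
E
```

```text
plate [0.67653053 0.11105664 0.083     ]
base [0.61880848 0.23772939 0.015     ] [ 0.59957158 -0.00530847  0.015     ] [ 0.73525691 -0.01486786  0.015     ]
yaw tester -0.07898720514615401 0.24379798239814243
b,cc in tester [-0.06753721 -0.12207475] [ 0.06847936 -0.12089807] [-0.00169805 -0.081995  ]
track [0.46141463 0.07387503 0.014     ] 0.15016758910910133 yaw 0.11157781776283295
plate depth [0.67633277 0.11016301 0.08299145] [0.07568499 0.07740976 0.00996912] [0.67683323 0.11071842 0.08306449]
arm 0.2745396954453969 [0.67531091 0.07651359 0.20027617] [0.73943528 0.22553403 0.2745397 ]
```

Crop: the nearest brass weight is at (605,293), with the screwdriver behind it, so it fits the description. The plate is at (168,171), the pointer and red mark near (270,185), and the black slide at (200,420) with its green end on the left (+y). The measured positions agree with the given sizes.

```bash
cat >> h.py <<'E'
from scipy.spatial.transform import Rotation as Ro
def tool(yaw,t):
    z=np.array([np.sin(t),0,-np.cos(t)]);y=np.array([0,-1.,0]);x=np.cross(y,z)
    return Ro.from_euler('z',yaw).as_matrix()@np.stack([x,y,z],1)
def rel(grasp,R,back=0.,off=.011):
    s=read_state();R0=np.array(s["ee_rot"]);p=np.array(grasp)+(off-back)*R[:,2]
    w=Ro.from_matrix(R0.T@R).as_rotvec();d=R0.T@(p-np.array(s["position"]))
    print("turn",w.round(3),"shift",d.round(4),"deg",np.degrees(np.linalg.norm(w)).round(1),"dist",np.linalg.norm(d).round(3));return w,d
E
python3 - <<'E'
from h import *
R=tool(-.079,np.radians(36));rel([.581,-.277,.052],R,.12)
E
```

```text
turn [-0.161  0.615  0.491] shift [ 0.3568 -0.2617  0.086 ] deg 46.0 dist 0.451
```

>>> arm_command([
  [[-0.04,0.154,0.123,0.089,-0.065,0.021,0],[-0.08,0.307,0.245,0.178,-0.131,0.043,0],[-0.12,0.461,0.368,0.268,-0.196,0.064,0],[-0.161,0.615,0.491,0.357,-0.262,0.086,0],[-0.161,0.615,0.491,0.357,-0.262,0.086,0],[-0.161,0.615,0.491,0.357,-0.262,0.086,0],[-0.161,0.615,0.491,0.357,-0.262,0.086,0],[-0.161,0.615,0.491,0.357,-0.262,0.086,0],[-0.161,0.615,0.491,0.357,-0.262,0.086,0],[-0.161,0.615,0.491,0.357,-0.262,0.086,0],[-0.161,0.615,0.491,0.357,-0.262,0.086,0],[-0.161,0.615,0.491,0.357,-0.262,0.086,0]],
], squeeze=25)

```text
t: 1.6
position: [0.5276, -0.3046, 0.201]
ee_rot: [[0.853, -0.049, 0.519], [-0.065, -0.998, 0.014], [0.518, -0.046, -0.854]]
contact_force: [-1.1, 0.0, 0.7]
grip_width: 1.002
gripper_force: 0.0
```

```bash
python3 - <<'E'
from h import *
s=read_state();print(s["t"],s["position"],np.round(s["joint_positions"],2),s["contact_force"])
R=tool(-.079,np.radians(36));rel([.581,-.277,.052],R,.12);rel([.581,-.277,.052],R,0)
p,d=grab_frame("wrist");cv2.imwrite("pics/w1.png",p)
c=get_calibration("wrist");print(proj(c,[.581,-.277,.064]),proj(c,[.581,-.277,.022]))
E
```

```text
1.6 [ 0.52761733 -0.30455308  0.20096399] [ 0.95  0.45 -0.47  2.22 -1.04  0.11 -0.05] [-1.09184514  0.00999274  0.70269404]
turn [-0.055  0.084 -0.   ] shift [-0.0425 -0.0292  0.0469] deg 5.8 dist 0.07
turn [-0.055  0.084 -0.   ] shift [-0.0324 -0.0226  0.1663] deg 5.8 dist 0.171
(np.float64(234.9092587889685), np.float64(208.73231026046852)) (np.float64(238.56385401598834), np.float64(214.74242024156965))
```

View pics/w1.png

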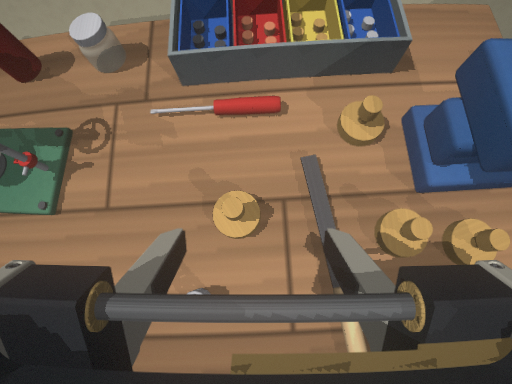

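Wrist view: the weight is at (236,213) as predicted, so its position is confirmed. However, J5 and J6 are at their limits. I'll fit a kinematic model so I can choose a workable wrist configuration.

```bash
cat > k.py <<'E'
from h import *
from scipy.optimize import least_squares
import itertools
E_=lambda a,t:Ro.from_euler(a,t).as_matrix()
def fk(q,L,sg):
    R=np.eye(3);p=np.array([0,0,L[0]])
    for i,(a,l) in enumerate(zip("zyzyzyz",[0,0,L[1],0,L[2],0,L[3]])):
        R=R@E_(a,sg[i]*q[i]+(L[4] if i==6 else 0)+(L[5] if i==0 else 0))
        p=p+R@np.array([0,0,l])
    return p,R
E
python3 - <<'E'
from k import *
q1=[1.064,.599,-.003,1.599,.002,.943,-.08]
s=read_state();q2=s["joint_positions"];p2=np.array(s["position"]);R2=np.array(s["ee_rot"])
p1=np.array([.30192,-.65867,.22583]);R1=np.array([[.909,.417,-.001],[.417,-.909,.001],[0,-.001,-1]])
print(np.round(q2,4))
best=[]
for sg in itertools.product([1,-1],repeat=4):
  for r0 in(0,1.57,3.14,-1.57):
   S=[sg[0],1,sg[1],1,sg[2],1,sg[3]]
   def f(L):
    o=[]
    for q,p,R in((q1,p1,R1),(q2,p2,R2)):
        a,b=fk(q,L,S);o+=list(a-p)+list((b-R).ravel()*.3)
    return o
   r=least_squares(f,[.3,.45,.4,.25,r0,0 if sg[0]<0 else -2.2]);best.append((r.cost,S,r.x.round(4),np.abs(r.fun).max()))
best.sort(key=lambda b:b[0])
for b in best[:4]:print(b)
E
```

```text
[ 0.9467  0.4502 -0.475   2.218  -1.0447  0.1064 -0.0512]
(np.float64(0.00014324263416175766), [-1, 1, -1, 1, -1, 1, -1], array([ 0.2464,  0.6501,  0.4418,  0.298 ,  1.5044, -0.0718]), np.float64(0.011191635817445745))
(np.float64(0.0001432426341617582), [-1, 1, -1, 1, -1, 1, -1], array([ 0.2464,  0.6501,  0.4418,  0.298 ,  1.5044, -0.0718]), np.float64(0.011191635891656278))
(np.float64(0.00014324263416175883), [-1, 1, -1, 1, -1, 1, -1], array([ 0.2464,  0.6501,  0.4418,  0.298 ,  1.5044, -0.0718]), np.float64(0.011191636176907025))
(np.float64(0.0001432426341617595), [-1, 1, -1, 1, -1, 1, -1], array([ 0.2464,  0.6501,  0.4418,  0.298 ,  1.5044, -0.0718]), np.float64(0.011191635518975118))
```

```bash
cat > k.py <<'E'
from h import *
from scipy.optimize import least_squares
E_=lambda a,t:Ro.from_euler(a,t).as_matrix()
SG=[-1,1,-1,1,-1,1,-1]
def fk(q,L):  # L: h,L1,L2,L3, y after q1.. , offsets
    R=np.eye(3);p=np.array([0,0,L[0]])
    ofs=[[L[8],L[4],0],[0,0,0],[L[9],L[5],L[1]],[0,0,0],[L[10],L[6],L[2]],[0,0,0],[0,0,L[3]]]
    for i,a in enumerate("zyzyzyz"):
        if i==6: p=p+R@np.array([L[11],L[7],0])
        R=R@E_(a,SG[i]*q[i]+(np.pi/2 if i==6 else 0)); p=p+R@np.array(ofs[i])
    return p,R
E
python3 - <<'E'
from k import *
s=read_state();q2=s["joint_positions"];p2=np.array(s["position"]);R2=np.array(s["ee_rot"])
q1=[1.064,.599,-.003,1.599,.002,.943,-.08]
p1=np.array([.30192,-.65867,.22583])
np.set_printoptions(precision=3,suppress=True)
print(fk(q2,np.zeros(12))[1]-R2)
np.savez("data.npz",q=[q1,q2],p=[p1,p2])
for i in range(4,8):
  for j in [None]+list(range(8,12)):
    idx=[0,1,2,3,i]+([j] if j else [])
    def f(x):
        L=np.zeros(12);L[idx]=x[:len(idx)];return np.concatenate([fk(q,L)[0]-p for q,p in((q1,p1),(q2,p2))]+[.01*(np.array(x)-[.3,.45,.45,.25,0,0][:len(x)])])
    r=least_squares(f,[.3,.45,.45,.25,0,0][:len(idx)]);print(i,j,r.x,np.abs(r.fun[:6]).max())
E
```

```text
[[ 0. -0.  0.]
 [-0.  0.  0.]
 [ 0. -0.  0.]]
4 None [ 0.288  0.654  0.44   0.348 -0.058] 0.003980374510151374
4 8 [ 0.35   0.575  0.443  0.339 -0.057  0.04 ] 5.769966012816874e-05
4 9 [ 0.212  0.826  0.476  0.477 -0.057 -0.155] 0.001503048555765718
4 10 [ 0.306  0.637  0.44   0.356 -0.057 -0.011] 4.2136516369389865e-05
4 11 [ 0.406  0.562  0.456  0.377 -0.057 -0.036] 5.839734218249237e-05
5 None [ 0.272  0.643  0.441  0.315 -0.053] 0.004250623906136702
5 8 [ 0.204  0.735  0.44   0.326 -0.057 -0.049] 0.0002752463961902263
5 9 [ 0.401  0.363  0.385  0.107 -0.057  0.248] 0.0009721384026706859
5 10 [ 0.257  0.659  0.443  0.305 -0.057  0.014] 6.445399370044735e-05
5 11 [ 0.137  0.749  0.423  0.281 -0.057  0.043] 0.00041224154050342743
6 None [ 0.17   0.769  0.36   0.373 -0.058] 0.005743174231250425
6 8 [ 0.263  0.654  0.367  0.361 -0.057  0.057] 0.000168035691410523
6 9 [ 0.067  1.006  0.412  0.554 -0.057 -0.215] 0.0022312310248759903
6 10 [ 0.199  0.743  0.363  0.386 -0.057 -0.015] 0.00010794436117958495
6 11 [ 0.344  0.635  0.386  0.416 -0.057 -0.052] 7.684902845270236e-05
7 None [ 0.17   0.769  0.36   0.373 -0.058] 0.005743174312594745
7 8 [ 0.263  0.654  0.367  0.361 -0.057  0.057] 0.00016803568883030917
7 9 [ 0.067  1.006  0.412  0.554 -0.057 -0.215] 0.002231231044665327
7 10 [ 0.199  0.743  0.363  0.386 -0.057 -0.015] 0.00010794436066577373
7 11 [ 0.344  0.635  0.386  0.416 -0.057 -0.052] 7.684923627379603e-05
```

```bash
cat >> k.py <<'E'
L0=np.array([.288,.654,.44,.348,-.058,0,0,0,0,0,0,0])
LO=np.array([-2.57,-.35,-1.29,.11,-1.05,.11,-2.63]);HI=np.array([2.57,1.97,1.29,2.56,4.19,1.86,2.63])
def ik(p,R,q0,m=.06,reg=1e-3,L=L0):
    def f(q):
        a,b=fk(q,L);return np.concatenate([(a-p)*3,Ro.from_matrix(b@R.T).as_rotvec(),reg*(q-q0)])
    q0=np.clip(q0,LO+m+.001,HI-m-.001)
    r=least_squares(f,q0,bounds=(LO+m,HI-m));return r.x,np.linalg.norm(r.fun[:6])
E
python3 - <<'E'
from k import *
np.set_printoptions(precision=2,suppress=True)
rng=np.random.default_rng(0)
for name,G,z in(("weight",[.581,-.277,.052],0),("plate",[.676,.1105,.14],0)):
  for yaw in ([-.079,-.4,.2] if name=="weight" else[-.079]):
   for fl in(0,1):
    R=tool(yaw,np.radians(36))@E_('z',np.pi*fl);p=np.array(G)+.011*R[:,2]
    sols=[]
    for k in range(25):
        q,e=ik(p,R,rng.uniform(LO,HI))
        if e<.01 and not any(np.abs(q-s).max()<.5 for s in sols): sols.append(q)
    for s in sols[:6]: print(name,yaw,fl,s)
E
```

```text
weight -0.079 0 [ 0.93  0.88 -0.69  2.3   2.71  0.54  2.53]
weight -0.079 0 [-0.09  0.99  0.96  2.43  4.11  1.17  0.86]
weight -0.079 0 [ 0.7   0.78 -0.34  2.33  3.19  0.52  1.97]
weight -0.079 1 [ 0.51  0.76 -0.06  2.35  3.5   0.58 -1.53]
weight -0.079 1 [ 1.07  1.   -0.95  2.28  2.42  0.66 -0.24]
weight -0.079 1 [ 0.08  0.85  0.62  2.41  3.96  0.91 -2.08]
weight -0.4 0 [-0.13  0.9   0.77  2.46  3.76  0.88  0.78]
weight -0.4 0 [ 0.46  0.76 -0.18  2.38  2.9   0.64  1.78]
weight -0.4 0 [ 0.78  0.87 -0.67  2.34  2.47  0.77  2.32]
weight -0.4 1 [ 1.05  1.18 -1.23  2.31  2.18  1.16 -0.32]
weight -0.4 1 [ 0.8   0.88 -0.71  2.34  2.45  0.79 -0.79]
weight -0.4 1 [ 0.28  0.76  0.09  2.41  3.16  0.65 -1.67]
weight -0.4 1 [-0.1   0.88  0.7   2.46  3.71  0.84 -2.3 ]
weight 0.2 0 [0.42 0.77 0.22 2.3  4.13 0.69 1.3 ]
weight 0.2 0 [ 1.28  1.19 -1.23  2.18  2.02  0.63 -2.57]
weight 0.2 0 [ 0.94  0.84 -0.56  2.23  3.31  0.3   2.24]
weight 0.2 1 [ 1.26  1.16 -1.19  2.19  2.07  0.59  0.5 ]
weight 0.2 1 [ 1.13  0.97 -0.87  2.21  2.49  0.35 -0.01]
weight 0.2 1 [ 1.02  0.89 -0.69  2.22  2.95  0.29 -0.51]
weight 0.2 1 [ 0.9   0.82 -0.5   2.23  3.44  0.31 -1.04]
weight 0.2 1 [ 0.42  0.77  0.22  2.3   4.13  0.69 -1.84]
plate -0.079 0 [-0.57  0.59  0.28  2.28  2.78  0.31  1.49]
plate -0.079 0 [-0.78  0.65  0.62  2.31  3.45  0.32  0.79]
plate -0.079 0 [ 0.22  0.8  -0.92  2.18  1.91  0.89  2.57]
plate -0.079 0 [-0.21  0.6  -0.24  2.23  2.16  0.48  2.17]
plate -0.079 0 [-1.01  0.83  1.08  2.33  4.08  0.58  0.13]
plate -0.079 1 [-0.51  0.59  0.19  2.27  2.63  0.32 -1.49]
plate -0.079 1 [ 0.29  0.87 -1.05  2.18  1.9   1.   -0.52]
```

```bash
cat > path.py <<'E'
from k import *
np.set_printoptions(precision=3,suppress=True)
q2=np.array(read_state()["joint_positions"])
R=tool(-.079,np.radians(36))@E_('z',np.pi);G=np.array([.581,-.277,.052])
qt,e=ik(G+(.011-.12)*R[:,2],R,np.array([.51,.7,-.06,2.3,3.4,.5,-1.5]))
print("target",qt,e)
mid=np.array([.75,.4,-.2,1.95,1.1,.65,-.6])
s=read_state();p0,R0=fk(q2,L0)
def way(a,b,n):
    return [a+(b-a)*i/n for i in range(1,n+1)]
Rp=R0;pp=p0
for q in way(q2,mid,14)+way(mid,qt,14):
    p,r=fk(q,L0);w=Ro.from_matrix(R0.T@r).as_rotvec();d=R0.T@(p-p0)
    print(w.round(2),d.round(3),"tcp",p.round(2),"z",r[:,2].round(2),"step",np.degrees(Ro.from_matrix(Rp.T@r).magnitude()).round(1),np.linalg.norm(p-pp).round(3));Rp=r;pp=p
E
python3 path.py
```

```text
target [ 0.674  0.53  -0.188  2.433  3.568  0.42  -1.554] 1.084534641096414e-06
[ 0.02 -0.01 -0.12] [ 0.004 -0.002 -0.001] tcp [ 0.53 -0.3   0.21] z [ 0.51  0.03 -0.86] step 6.7 0.005
[ 0.03 -0.03 -0.23] [ 0.005 -0.002 -0.002] tcp [ 0.53 -0.3   0.21] z [ 0.49  0.05 -0.87] step 6.7 0.001
[ 0.05 -0.06 -0.34] [ 0.002  0.    -0.003] tcp [ 0.53 -0.3   0.21] z [ 0.46  0.05 -0.88] step 6.8 0.004
[ 0.05 -0.1  -0.46] [-0.004  0.006 -0.006] tcp [ 0.52 -0.31  0.21] z [ 0.43  0.05 -0.9 ] step 6.8 0.008
[ 0.05 -0.14 -0.57] [-0.011  0.017 -0.009] tcp [ 0.51 -0.32  0.21] z [ 0.39  0.03 -0.92] step 6.8 0.013
[ 0.05 -0.19 -0.68] [-0.019  0.031 -0.013] tcp [ 0.5  -0.33  0.21] z [ 0.34  0.01 -0.94] step 6.9 0.017
[ 0.03 -0.26 -0.78] [-0.026  0.051 -0.02 ] tcp [ 0.49 -0.35  0.21] z [ 0.3  -0.04 -0.95] step 7.0 0.022
[ 0.01 -0.32 -0.88] [-0.033  0.074 -0.028] tcp [ 0.48 -0.37  0.21] z [ 0.25 -0.09 -0.96] step 7.1 0.026
[-0.02 -0.4  -0.98] [-0.037  0.102 -0.038] tcp [ 0.47 -0.4   0.21] z [ 0.2  -0.16 -0.97] step 7.2 0.03
[-0.06 -0.47 -1.08] [-0.038  0.133 -0.051] tcp [ 0.46 -0.43  0.22] z [ 0.16 -0.24 -0.
[... 1176 characters left out ...]
2.42] [ 0.059  0.203 -0.034] tcp [ 0.55 -0.51  0.25] z [ 0.51 -0.58 -0.63] step 7.5 0.035
[-0.42 -0.65 -2.55] [ 0.055  0.17  -0.014] tcp [ 0.56 -0.47  0.24] z [ 0.56 -0.51 -0.65] step 7.6 0.038
[-0.39 -0.56 -2.68] [0.046 0.134 0.005] tcp [ 0.56 -0.44  0.22] z [ 0.6  -0.43 -0.68] step 7.7 0.042
[-0.34 -0.46 -2.81] [0.031 0.096 0.021] tcp [ 0.56 -0.4   0.2 ] z [ 0.62 -0.34 -0.71] step 7.8 0.044
[-0.28 -0.34 -2.93] [0.011 0.056 0.035] tcp [ 0.55 -0.36  0.18] z [ 0.63 -0.24 -0.74] step 7.8 0.047
[-0.21 -0.22 -3.04] [-0.014  0.015  0.045] tcp [ 0.54 -0.31  0.16] z [ 0.61 -0.14 -0.78] step 7.9 0.049
[0.13 0.09 3.14] [-0.044 -0.025  0.05 ] tcp [ 0.52 -0.27  0.14] z [ 0.59 -0.05 -0.81] step 7.9 0.05
```

>>> arm_command([
  [[0.02,-0.01,-0.12,0.004,-0.002,-0.001,0],[0.03,-0.03,-0.23,0.005,-0.002,-0.002,0],[0.05,-0.06,-0.34,0.002,0,-0.003,0],[0.05,-0.1,-0.46,-0.004,0.006,-0.006,0],[0.05,-0.14,-0.57,-0.011,0.017,-0.009,0],[0.05,-0.19,-0.68,-0.019,0.031,-0.013,0],[0.03,-0.26,-0.78,-0.026,0.051,-0.02,0],[0.01,-0.32,-0.88,-0.033,0.074,-0.028,0],[-0.02,-0.4,-0.98,-0.037,0.102,-0.038,0],[-0.06,-0.47,-1.08,-0.038,0.133,-0.051,0],[-0.1,-0.55,-1.17,-0.035,0.167,-0.067,0],[-0.16,-0.64,-1.26,-0.027,0.203,-0.086,0],[-0.23,-0.73,-1.34,-0.014,0.239,-0.109,0],[-0.31,-0.81,-1.42,0.004,0.274,-0.134,0],[-0.31,-0.81,-1.42,0.004,0.274,-0.134,0],[-0.31,-0.81,-1.42,0.004,0.274,-0.134,0],[-0.31,-0.81,-1.42,0.004,0.274,-0.134,0],[-0.31,-0.81,-1.42,0.004,0.274,-0.134,0]],
])

```text
t: 3.9
position: [0.4485, -0.5793, 0.305]
ee_rot: [[0.332, 0.941, 0.07], [0.762, -0.224, -0.607], [-0.555, 0.255, -0.792]]
contact_force: [-0.4, 0.6, 0.4]
grip_width: 0.998
gripper_force: 0.0
```

```bash
cat > path2.py <<'E'
from k import *
import sys
np.set_printoptions(precision=3,suppress=True)
s=read_state();q2=np.array(s["joint_positions"]);print("t",s["t"],"q",q2)
dt=np.load("data.npz");Q=list(dt["q"])+[q2];Pp=list(dt["p"])+[s["position"]];np.savez("data.npz",q=Q,p=Pp)
def f(x):return np.concatenate([fk(q,x)[0]-p for q,p in zip(Q,Pp)]+[.003*(x-L0)])
r=least_squares(f,L0);L=r.x;np.save("L.npy",L);print("L",L,np.abs(r.fun[:3*len(Q)]).max())
E
python3 path2.py
```

```text
t 3.9 q [0.145 0.477 0.703 1.982 0.43  0.305 0.017]
L [ 0.282  0.652  0.442  0.337 -0.03  -0.027 -0.    -0.     0.002 -0.006
  0.002 -0.001] 4.064280788029784e-07
```

```bash
cat > sim.py <<'E'
from k import *
np.set_printoptions(precision=3,suppress=True)
def plan(qt,n,L,q0):
    p0,R0=fk(q0,L);Rp=R0;pp=p0;qs=q0.copy()
    for i in range(1,n+1):
        p,r=fk(q0+(qt-q0)*i/n,L);w=Ro.from_matrix(R0.T@r).as_rotvec();d=R0.T@(p-p0)
        qs,e=ik(p,r,qs,m=.0,reg=1e-2,L=L)
        print(w.round(2),d.round(3),"z",p[2].round(2),"y",p[1].round(2),"st",np.degrees(Ro.from_matrix(Rp.T@r).magnitude()).round(1),np.linalg.norm(p-pp).round(3),"sim",qs.round(2),e.round(3));Rp=r;pp=p
    return qs
if __name__=="__main__":
    L=np.load("L.npy");q=np.array(read_state()["joint_positions"])
    R=tool(-.079,np.radians(36))@E_('z',np.pi);G=np.array([.581,-.277,.052])
    for g in ([.51,.7,-.06,2.3,3.4,.5,-1.5],[.2,.7,.4,2.3,3.4,.5,-1.5]):
        qt,e=ik(G+(.011-.12)*R[:,2],R,np.array(g),L=L);print("target",qt,e)
        plan(qt,20,L,q)
E
python3 sim.py
```

```text
target [ 0.674  0.531 -0.191  2.423  3.572  0.41  -1.56 ] 1.1462584291231235e-06
[ 0.02 -0.01 -0.08] [ 0.004 -0.014  0.008] z 0.29 y -0.58 st 5.0 0.016 sim [0.13 0.5  0.72 2.01 0.48 0.29 0.04] 0.0
[ 0.04 -0.03 -0.17] [ 0.007 -0.025  0.015] z 0.28 y -0.58 st 4.9 0.014 sim [0.12 0.52 0.75 2.03 0.52 0.26 0.07] 0.0
[ 0.04 -0.04 -0.25] [ 0.01  -0.033  0.022] z 0.27 y -0.58 st 4.9 0.011 sim [0.1  0.54 0.77 2.05 0.57 0.23 0.1 ] 0.0
[ 0.04 -0.06 -0.34] [ 0.015 -0.039  0.028] z 0.26 y -0.58 st 4.9 0.009 sim [0.08 0.56 0.81 2.08 0.62 0.19 0.12] 0.0
[ 0.03 -0.07 -0.42] [ 0.02  -0.042  0.034] z 0.26 y -0.58 st 4.9 0.008 sim [0.06 0.59 0.84 2.1  0.66 0.13 0.15] 0.0
[ 0.02 -0.07 -0.5 ] [ 0.027 -0.043  0.039] z 0.25 y -0.57 st 4.9 0.008 sim [ 0.08  0.59  0.81  2.12  1.04  0.11 -0.15] 0.001
[-0.   -0.08 -0.59] [ 0.035 -0.042  0.043] z 0.24 y -0.57 st 5.0 0.01 sim [ 0.13  0.57  0.71  2.15  1.54  0.15 -0.57] 0.001
[-0.04 -0.08 -0.67] [ 0.046 -0.039  0.046] z 0.23 y -0.56 st 5.0 0.012 sim [ 0.22  0.53  0.55  2.17  1.77  0.23 -0.71] 0.0
[-0.07 -0.08 -0.75] [ 0.06  -0.035  0.049] z 0.22 y -0.56 st 5.1 0.
[... 3197 characters left out ...]
008 0.021] z 0.2 y -0.46 st 6.1 0.033 sim [ 0.59  0.51 -0.03  2.31  2.7   0.47 -1.05] 0.0
[-0.52 -0.05 -1.26] [0.205 0.006 0.012] z 0.18 y -0.43 st 6.3 0.036 sim [ 0.64  0.51 -0.12  2.33  2.8   0.47 -1.07] 0.0
[-0.6   0.   -1.32] [ 0.241 -0.    -0.   ] z 0.17 y -0.4 st 6.4 0.039 sim [ 0.7   0.52 -0.21  2.35  2.9   0.45 -1.09] 0.0
[-0.68  0.06 -1.39] [ 0.278 -0.011 -0.015] z 0.16 y -0.36 st 6.6 0.041 sim [ 0.76  0.53 -0.3   2.37  2.99  0.43 -1.11] 0.0
[-0.76  0.13 -1.45] [ 0.314 -0.026 -0.032] z 0.15 y -0.31 st 6.7 0.043 sim [ 0.82  0.54 -0.4   2.39  3.08  0.39 -1.12] 0.0
[-0.84  0.21 -1.51] [ 0.349 -0.046 -0.051] z 0.14 y -0.27 st 6.8 0.045 sim [ 0.89  0.56 -0.49  2.41  3.16  0.35 -1.13] 0.0
```

>>> arm_command([
  [[0.02,-0.01,-0.08,0.004,-0.014,0.008,0],[0.04,-0.03,-0.17,0.007,-0.025,0.015,0],[0.04,-0.04,-0.25,0.01,-0.033,0.022,0],[0.04,-0.06,-0.34,0.015,-0.039,0.028,0],[0.03,-0.07,-0.42,0.02,-0.042,0.034,0],[0.02,-0.07,-0.5,0.027,-0.043,0.039,0],[0.0,-0.08,-0.59,0.035,-0.042,0.043,0],[0.0,-0.08,-0.59,0.035,-0.042,0.043,0],[-0.04,-0.08,-0.67,0.046,-0.039,0.046,0],[-0.04,-0.08,-0.67,0.046,-0.039,0.046,0],[-0.07,-0.08,-0.75,0.06,-0.035,0.049,0],[-0.12,-0.08,-0.83,0.076,-0.03,0.05,0],[-0.17,-0.07,-0.91,0.095,-0.025,0.049,0],[-0.23,-0.06,-0.98,0.117,-0.02,0.047,0],[-0.29,-0.04,-1.06,0.141,-0.015,0.043,0],[-0.29,-0.04,-1.06,0.141,-0.015,0.043,0],[-0.29,-0.04,-1.06,0.141,-0.015,0.043,0]],
])

```text
t: 6.02
position: [0.4841, -0.4958, 0.1895]
ee_rot: [[-0.627, 0.701, 0.341], [0.462, 0.686, -0.562], [-0.627, -0.194, -0.754]]
contact_force: [-0.6, 0.3, -0.2]
grip_width: 0.998
gripper_force: 0.0
```

```bash
python3 path2.py; python3 - <<'E'
from sim import *
L=np.load("L.npy");q=np.array(read_state()["joint_positions"])
R=tool(-.079,np.radians(36))@E_('z',np.pi);G=np.array([.581,-.277,.052])
qt,e=ik(G+(.011-.12)*R[:,2],R,q,L=L);print("target",qt,e)
plan(qt,10,L,q)
rel(G,R,.12)
E
```

```text
t 6.025 q [ 0.508  0.51   0.1    2.255  2.421  0.368 -0.949]
L [ 0.31   0.617  0.443  0.33  -0.03  -0.027 -0.    -0.     0.014 -0.001
  0.006 -0.005] 0.00022891344271741554
target [ 0.96   0.585 -0.595  2.395  2.993  0.34  -0.954] 2.83155633829485e-06
[-0.05  0.02 -0.05] [0.015 0.02  0.001] z 0.18 y -0.48 st 4.3 0.025 sim [ 0.55  0.52  0.04  2.27  2.49  0.36 -0.96] 0.0
[-0.11  0.03 -0.1 ] [0.029 0.04  0.   ] z 0.16 y -0.46 st 4.3 0.024 sim [ 0.59  0.52 -0.03  2.28  2.55  0.36 -0.97] 0.0
[-0.17  0.04 -0.15] [ 0.043  0.06  -0.003] z 0.15 y -0.43 st 4.3 0.024 sim [ 0.63  0.53 -0.09  2.3   2.62  0.36 -0.98] 0.0
[-0.22  0.04 -0.19] [ 0.055  0.079 -0.008] z 0.15 y -0.41 st 4.3 0.024 sim [ 0.67  0.54 -0.16  2.31  2.68  0.35 -0.98] 0.0
[-0.28  0.05 -0.24] [ 0.068  0.099 -0.014] z 0.14 y -0.39 st 4.3 0.024 sim [ 0.72  0.55 -0.22  2.33  2.74  0.35 -0.99] 0.0
[-0.34  0.04 -0.28] [ 0.079  0.118 -0.023] z 0.13 y -0.37 st 4.3 0.024 sim [ 0.76  0.55 -0.29  2.34  2.8   0.35 -0.99] 0.0
[-0.4   0.04 -0.32] [ 0.089  0.136 -0.034] z 0.13 y -0.34 st 4.3 0.024 sim [ 0.81  0.56 -0.36  2.35  2.86  0.35 -1.  ] 0.0
[-0.47  0.03 -0.37] [ 0.098  0.154 -0.047] z 0.13 y -0.32 st 4.3 0.024 sim [ 0.85  0.57 -0.43  2.37  2.92  0.34 -1.  ] 0.0
[-0.53  0.01 -0.41] [ 0.106  0.17  -0.061] z 0.14 y -0.3 st 4.3 0.024 sim [ 0.9   0.57 -0.5   2.38  2.98  0.34 -1.  ] 0.0
[-0.59 -0.01 -0.45] [ 0.114  0.186 -0.077] z 0.14 y -0.27 st 4.3 0.024 sim [ 0.94  0.58 -0.57  2.4   3.04  0.34 -1.  ] 0.0
turn [-0.586 -0.008 -0.449] shift [ 0.114  0.186 -0.077] deg 42.3 dist 0.232
```

>>> arm_command([
  [[-0.1,0.01,-0.08,0.019,0.031,-0.005,0],[-0.2,0.02,-0.16,0.038,0.062,-0.01,0],[-0.3,0.02,-0.24,0.057,0.093,-0.03,0],[-0.4,0.02,-0.31,0.076,0.124,-0.045,0],[-0.5,0.01,-0.38,0.095,0.155,-0.06,0],[-0.59,-0.01,-0.45,0.114,0.186,-0.077,0],[-0.59,-0.01,-0.45,0.114,0.186,-0.077,0],[-0.59,-0.01,-0.45,0.114,0.186,-0.077,0],[-0.59,-0.01,-0.45,0.114,0.186,-0.077,0]],
])

```text
t: 7.15
position: [0.5169, -0.2721, 0.1399]
ee_rot: [[-0.805, 0.075, 0.588], [0.061, 0.997, -0.043], [-0.59, 0.001, -0.808]]
contact_force: [0.5, 0.4, -0.3]
grip_width: 1.0
gripper_force: 0.0
```

```bash
python3 path2.py; python3 - <<'E'
from sim import *
L=np.load("L.npy");q=np.array(read_state()["joint_positions"])
R=tool(-.079,np.radians(36))@E_('z',np.pi);G=np.array([.581,-.277,.052])
rel(G,R,.0)
qs=q
for P in([.581,-.277,.052],[.581,-.277,.12],[.581,-.277,.2],[.56,-.1,.2],[.56,.11,.2],[.676,.1105,.16],[.676,.1105,.12]):
    qs,e=ik(np.array(P)+.011*R[:,2],R,qs,m=0,reg=1e-2,L=L);print(P,qs,e)
p,d=grab_frame("wrist");c=get_calibration("wrist")
W=np.linalg.inv(np.array(c["camera_from_world"]))
P=np.array([dep(c,d,u,v) for v in range(0,384,2) for u in range(0,512,2) if d[v,u]>0])
near=P[np.hypot(P[:,0]-.581,P[:,1]+.277)<.045]
for a,b in((.057,.07),(.017,.03)):
    k=near[(near[:,2]>a)&(near[:,2]<b)];print(len(k),k.mean(0),(k.min(0)+k.max(0))/2,np.ptp(k,0))
k=near[(near[:,2]>.06)&(near[:,2]<.07)];print("knob top",k.mean(0),(k.min(0)+k.max(0))/2,np.ptp(k,0))
E
```

```text
t 7.15 q [ 0.937  0.576 -0.561  2.4    3.065  0.342 -1.026]
L [ 0.284  0.645  0.441  0.332 -0.03  -0.026 -0.    -0.     0.     0.001
  0.001 -0.001] 0.0002766756818425864
turn [0.003 0.002 0.003] shift [-0.   -0.    0.12] deg 0.3 dist 0.12
[0.581, -0.277, 0.052] [ 0.789  0.795 -0.466  2.307  3.018  0.488 -0.975] 5.335019764546091e-05
[0.581, -0.277, 0.12] [ 0.809  0.656 -0.488  2.286  2.996  0.335 -0.998] 4.1874410673165124e-05
[0.581, -0.277, 0.2] [ 0.843  0.504 -0.516  2.234  2.976  0.138 -1.023] 5.0558394341014344e-05
[0.56, -0.1, 0.2] [ 0.393  0.413 -0.419  2.431  2.613  0.353 -1.031] 0.00021498012364228633
[0.56, 0.11, 0.2] [-0.155  0.421 -0.417  2.409  1.976  0.536 -0.889] 0.00031287829474371245
[0.676, 0.1105, 0.16] [-0.122  0.576 -0.342  2.202  2.008  0.483 -0.785] 5.2041750763926943e-05
[0.676, 0.1105, 0.12] [-0.087  0.658 -0.398  2.22   2.12   0.569 -0.888] 8.122767394031673e-05
112 [ 0.579 -0.273  0.064] [ 0.582 -0.273  0.062] [0.025 0.024 0.009]
425 [ 0.574 -0.273  0.023] [ 0.58  -0.273  0.023] [0.059 0.063 0.012]
knob top [ 0.58  -0.273  0.065] [ 0.582 -0.273  0.063] [0.025 0.024 0.006]
```

>>> arm_command([
  [[0,0,0,0,0.002,0.02,0],[0,0,0,0,0.002,0.04,0],[0,0,0,0,0.002,0.065,0],[0,0,0,0,0.002,0.085,0],[0,0,0,0,0.002,0.1,0],[0,0,0,0,0.002,0.112,0],[0,0,0,0,0.002,0.12,0],[0,0,0,0,0.002,0.12,0],[0,0,0,0,0.002,0.12,0.3],[0,0,0,0,0.002,0.12,0.6],[0,0,0,0,0.002,0.12,0.8],[0,0,0,0,0.002,0.12,1],[0,0,0,0,0.002,0.12,1],[0,0,0,0,0.002,0.12,1],[0,0,0,0,0.002,0.12,1],[0,0,0,0,0.002,0.12,1],[0,0,0,0,0.002,0.12,1]],
], squeeze=35)

```text
t: 9.32
position: [0.5872, -0.2743, 0.0426]
ee_rot: [[-0.806, 0.073, 0.588], [0.06, 0.997, -0.042], [-0.589, 0.002, -0.808]]
contact_force: [0.2, -0.7, -0.0]
grip_width: 0.259
gripper_force: 35.0
```

```bash
python3 - <<'E'
from h import *
s=read_state();print(s["t"],s["position"],s["grip_width"],s["gripper_force"],s["contact_force"],np.round(s["joint_positions"],2))
R=tool(-.079,np.radians(36))@np.diag([-1,-1,1.])
G=np.array(s["position"])-.011*np.array(s["ee_rot"])[:,2];print(G)
rel(G+[0,0,.09],R);rel([.56,-.1,G[2]+.1],R);rel([.56,.1,G[2]+.1],R)
E
```

```text
9.325 [ 0.58718198 -0.27434306  0.04263308] 0.2585464007150943 34.99866485595703 [ 0.17154899 -0.68216257 -0.0106944 ] [ 0.79  0.8  -0.47  2.31  3.02  0.49 -0.98]
[ 0.58071465 -0.27388336  0.05151915]
turn [0.005 0.002 0.004] shift [-0.053   0.0001 -0.0727] deg 0.4 dist 0.09
turn [0.005 0.002 0.004] shift [-0.0318  0.172  -0.1002] deg 0.4 dist 0.202
turn [0.005 0.002 0.004] shift [-0.0197  0.3715 -0.1086] deg 0.4 dist 0.388
```

>>> arm_command([
  [[0,0,0,-0.003,0,-0.004,1],[0,0,0,-0.009,0,-0.012,1],[0,0,0,-0.02,0,-0.027,1],[0,0,0,-0.033,0,-0.045,1],[0,0,0,-0.045,0,-0.061,1],[0,0,0,-0.052,0.004,-0.072,1],[0,0,0,-0.052,0.016,-0.077,1],[0,0,0,-0.05,0.035,-0.081,1],[0,0,0,-0.047,0.06,-0.085,1],[0,0,0,-0.044,0.09,-0.088,1],[0,0,0,-0.04,0.122,-0.092,1],[0,0,0,-0.037,0.156,-0.096,1],[0,0,0,-0.033,0.192,-0.1,1],[0,0,0,-0.03,0.228,-0.103,1],[0,0,0,-0.027,0.264,-0.106,1],[0,0,0,-0.024,0.298,-0.108,1],[0,0,0,-0.022,0.328,-0.109,1],[0,0,0,-0.02,0.352,-0.109,1],[0,0,0,-0.02,0.366,-0.109,1],[0,0,0,-0.02,0.371,-0.109,1]],
])

```text
t: 11.82
position: [0.5658, 0.1002, 0.143]
ee_rot: [[-0.806, 0.071, 0.588], [0.059, 0.997, -0.041], [-0.589, 0.002, -0.808]]
contact_force: [0.2, 0.3, -5.3]
grip_width: 0.262
gripper_force: 35.0
```

```bash
python3 - <<'E'
from h import *
s=read_state();print(s["t"],s["position"],s["grip_width"],s["gripper_force"],s["contact_force"],np.round(s["joint_positions"],2))
Rm=np.array(s["ee_rot"]);G=np.array(s["position"])-.011*Rm[:,2];print(G,Rm.round(3))
R=tool(-.079,np.radians(36))@np.diag([-1,-1,1.])
p,d=grab_frame("scene");cv2.imwrite("pics/s2.png",cv2.resize(p[130:260,220:380],(800,600),interpolation=cv2.INTER_CUBIC))
p,d=grab_frame("wrist");c=get_calibration("wrist");cv2.imwrite("pics/w2.png",p)
P=np.array([dep(c,d,u,v) for v in range(0,384,2) for u in range(0,512,2) if d[v,u]>0])
k=P[(abs(P[:,2]-.083)<.004)&(np.hypot(P[:,0]-.677,P[:,1]-.11)<.06)];print("plate(wrist)",len(k),k.min(0),k.max(0))
rel([.676,.1105,.15],R);rel([.676,.1105,.138],R)
p,d=grab_frame("top");c=get_calibration("top")
P=np.array([dep(c,d,u,v) for v in range(120,260) for u in range(180,280) if d[v,u]>0])
E
```

```text
11.825 [0.56582343 0.1002249  0.14295727] 0.2618464679089897 34.99990224838257 [ 0.23239799  0.31398018 -5.31035912] [-0.14  0.53 -0.43  2.46  2.19  0.64 -1.09]
[0.5593605  0.10067185 0.1518472 ] [[-0.806  0.071  0.588]
 [ 0.059  0.997 -0.041]
 [-0.589  0.002 -0.808]]
plate(wrist) 67 [0.64697261 0.12776186 0.07947546] [0.69330732 0.15049878 0.0850593 ]
turn [0.005 0.002 0.004] shift [-0.092   0.0191  0.0696] deg 0.4 dist 0.117
turn [0.005 0.002 0.004] shift [-0.0849  0.0191  0.0793] deg 0.4 dist 0.118
```

View pics/w2.png

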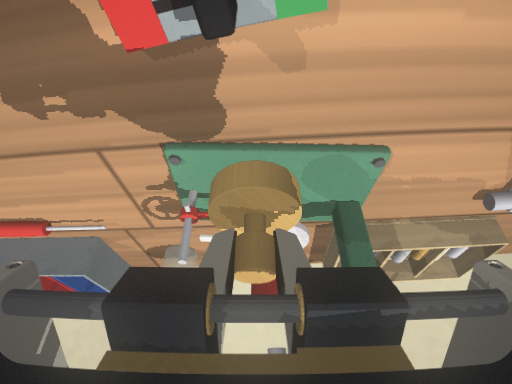

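>>> arm_command([
  [[0,0,0,-0.004,0.001,0.003,1],[0,0,0,-0.014,0.003,0.01,1],[0,0,0,-0.029,0.006,0.022,1],[0,0,0,-0.046,0.0095,0.035,1],[0,0,0,-0.063,0.013,0.048,1],[0,0,0,-0.077,0.016,0.059,1],[0,0,0,-0.087,0.018,0.066,1],[0,0,0,-0.092,0.019,0.07,1],[0,0,0,-0.092,0.019,0.07,1],[0,0,0,-0.092,0.019,0.07,1]],
])

```text
t: 13.22
position: [0.6822, 0.1098, 0.1407]
ee_rot: [[-0.806, 0.072, 0.587], [0.06, 0.997, -0.041], [-0.589, 0.002, -0.808]]
contact_force: [0.4, -0.1, -6.0]
grip_width: 0.262
gripper_force: 35.0
```

```bash
python3 - <<'E'
from h import *
np.set_printoptions(precision=4,suppress=True)
s=read_state();print(s["t"],s["position"],s["contact_force"],np.round(s["joint_positions"],2))
Rm=np.array(s["ee_rot"]);G=np.array(s["position"])-.011*Rm[:,2];print(G,Rm[:,2])
p,d=grab_frame("scene");c=get_calibration("scene");cv2.imwrite("pics/s2.png",cv2.resize(p[130:250,230:390],(800,600),interpolation=cv2.INTER_CUBIC))
for n,P in(("plate c",[.676,.1105,.083]),("disc bottom c",[G[0],G[1],G[2]-.0515])):print(n,(np.array(proj(c,P))-[230,130])*5)
E
```

```text
13.225 [0.6822 0.1098 0.1407] [ 0.3551 -0.1394 -6.037 ] [-0.16  0.59 -0.29  2.21  2.1   0.47 -0.87]
[0.6757 0.1103 0.1496] [ 0.5873 -0.0412 -0.8083]
plate c [381.7319 284.1371]
disc bottom c [383.336  266.7424]
```

View pics/s2.png

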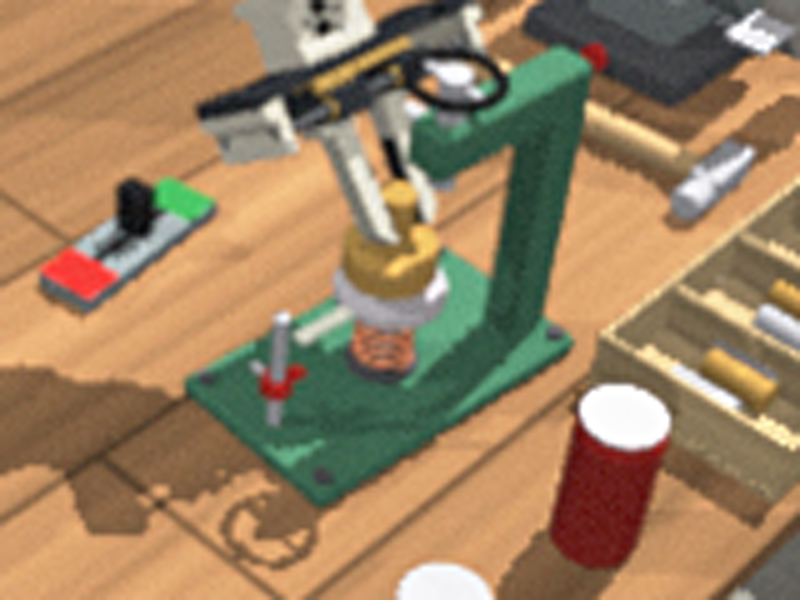

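Scene crop: the weight at (390,250) hangs upright just above the plate at (390,285), centred and clear of the overhang. Lowering it in steps while watching the force.

>>> arm_command([
  [[0,0,0,0.002,0,0.003,1],[0,0,0,0.0045,0,0.0065,1],[0,0,0,0.007,0,0.01,1],[0,0,0,0.009,0,0.0125,1],[0,0,0,0.011,0,0.015,1],[0,0,0,0.013,0,0.0175,1],[0,0,0,0.0145,0,0.02,1],[0,0,0,0.016,0,0.022,1],[0,0,0,0.0165,0,0.0226,1],[0,0,0,0.0165,0,0.0226,1],[0,0,0,0.0165,0,0.0226,1]],
])

```text
t: 14.65
position: [0.6829, 0.1098, 0.1131]
ee_rot: [[-0.805, 0.073, 0.588], [0.06, 0.997, -0.041], [-0.59, 0.002, -0.808]]
contact_force: [-2.4, -1.0, -0.6]
grip_width: 0.258
gripper_force: 35.0
```

```bash
python3 - <<'E'
from h import *
s=read_state();print(s["t"],np.round(s["position"],4),s["contact_force"],s["wrist_torque"])
Rm=np.array(s["ee_rot"]);G=np.array(s["position"])-.011*Rm[:,2];print(G)
E
```

```text
14.65 [0.6829 0.1098 0.1131] [-2.36234863 -0.99091465 -0.63742534] [-0.07861608  1.06530671 -0.13865115]
[0.67644017 0.11028103 0.12196302]
```

>>> arm_command([
  [[0,0,0,0.0005,0,0.001,1],[0,0,0,0.0012,0,0.0016,1],[0,0,0,0.0018,0,0.0024,1],[0,0,0,0.0018,0,0.0024,1],[0,0,0,0.0018,0,0.0024,1]],
])

```text
t: 15.28
position: [0.6829, 0.1099, 0.11]
ee_rot: [[-0.806, 0.073, 0.588], [0.06, 0.997, -0.041], [-0.589, 0.002, -0.808]]
contact_force: [-1.5, -1.3, -0.5]
grip_width: 0.258
gripper_force: 35.0
```

```bash
python3 - <<'E'
from h import *
s=read_state();print(s["t"],np.round(s["position"],4),s["contact_force"],s["wrist_torque"])
p,d=grab_frame("scene");c=get_calibration("scene")
for n,P in(("ptr0",[.676+.082*np.sin(-.079),.1105-.082*np.cos(.079),.079]),):print(n,proj(c,P))
cv2.imwrite("pics/s3.png",cv2.resize(p[170:235,270:330],(554,600),interpolation=cv2.INTER_CUBIC))
s=read_state();print(s["contact_force"])
E
```

```text
15.275 [0.6829 0.1099 0.11  ] [-1.52423652 -1.33944988 -0.49029905] [-0.1461202   0.96447129 -0.16655776]
ptr0 (np.float64(287.9775240007631), np.float64(198.1894721659048))
[-1.46885554 -0.91951955 -0.60539129]
```

>>> arm_command([
  [[0,0,0,0.0006,0,0.0008,1],[0,0,0,0.0012,0,0.0016,1],[0,0,0,0.0012,0,0.0016,1],[0,0,0,0.0012,0,0.0016,1]],
])

```text
t: 15.82
position: [0.6829, 0.1099, 0.108]
ee_rot: [[-0.806, 0.073, 0.588], [0.06, 0.997, -0.041], [-0.59, 0.002, -0.808]]
contact_force: [-1.8, -1.1, -0.5]
grip_width: 0.257
gripper_force: 35.0
```

```bash
python3 - <<'E'
from h import *
for i in range(3):
    s=read_state();print(s["t"],np.round(s["position"],4),s["contact_force"]);p,d=grab_frame("wrist")
c=get_calibration("wrist")
P=np.array([dep(c,d,u,v) for v in range(0,384) for u in range(0,512) if d[v,u]>0])
k=P[(np.hypot(P[:,0]-.676,P[:,1]-.11)<.034)&(P[:,2]>.075)&(P[:,2]<.1)];print("disc top z",len(k),np.percentile(k[:,2],[25,50,75]))
k=P[(np.hypot(P[:,0]-.676,P[:,1]-.11)<.014)&(P[:,2]>.11)&(P[:,2]<.15)];print("knob top z",len(k),np.percentile(k[:,2],[25,50,75,90]),k.mean(0))
E
```

```text
15.825 [0.6829 0.1099 0.108 ] [-1.7554487  -1.05585103 -0.49415804]
15.875 [0.6829 0.1098 0.108 ] [-0.9521524  -1.80151916  0.27312282]
15.925 [0.6829 0.1099 0.108 ] [-1.61148574 -2.51106205  0.34032858]
disc top z 4932 [0.08616589 0.08847383 0.08884519]
knob top z 1888 [0.11734694 0.12441636 0.13025434 0.13078802] [0.67093515 0.11092764 0.12328806]
```

>>> arm_command([
  [[0,0,0,0,0,0,0.72],[0,0,0,0,0,0,0.65],[0,0,0,0,0,0,0.55],[0,0,0,0,0,0,0.4],[0,0,0,0,0,0,0.3],[0,0,0,0,0,0,0.3],[0,0,0,0,0,0,0.3],[0,0,0,0,0,0,0.3],[0,0,0,0,0,0,0.3],[0,0,0,0,0,0,0.3]],
], squeeze=5)

```text
t: 17.23
position: [0.6828, 0.1099, 0.1079]
ee_rot: [[-0.806, 0.073, 0.588], [0.06, 0.997, -0.041], [-0.589, 0.002, -0.808]]
contact_force: [-0.3, 0.3, -0.7]
grip_width: 0.696
gripper_force: 0.0
```

```bash
python3 - <<'E'
from h import *
s=read_state();print(s["t"],np.round(s["position"],4),s["contact_force"],s["grip_width"])
p,d=grab_frame("wrist");c=get_calibration("wrist")
P=np.array([dep(c,d,u,v) for v in range(0,384) for u in range(0,512) if d[v,u]>0])
k=P[(np.hypot(P[:,0]-.676,P[:,1]-.11)<.036)&(P[:,2]>.075)&(P[:,2]<.1)];print("disc top z",len(k),np.percentile(k[:,2],[25,50,75]))
k=P[(np.hypot(P[:,0]-.676,P[:,1]-.11)<.02)&(P[:,2]>.11)&(P[:,2]<.15)];print("knob top z",len(k),np.percentile(k[:,2],[25,50,75,90]));k=k[k[:,2]>np.percentile(k[:,2],90)-.003];print((k.min(0)+k.max(0))/2)
E
```

```text
17.225 [0.6828 0.1099 0.1079] [-0.30936556  0.30835195 -0.6893098 ] 0.6963264928113732
disc top z 4958 [0.08615309 0.0877481  0.08812106]
knob top z 1826 [0.11725294 0.1239607  0.12956695 0.13005653]
[0.6777929  0.11073377 0.12895983]
```

>>> arm_command([
  [[0,0,0,0,0,-0.01,0.3],[0,0,0,0,0,-0.025,0.3],[0,0,0,0,0,-0.045,0.3],[0,0,0,0,0,-0.07,0.3],[0,0,0,0,0,-0.095,0.3],[0,0,0,0,0,-0.12,0.3],[0,0,0,0,0,-0.13,0.3],[0,0,0,0,0,-0.13,0.3],[0,0,0,0,0,-0.13,0.3]],
])

```text
t: 18.4
position: [0.6066, 0.1152, 0.2126]
ee_rot: [[-0.806, 0.073, 0.588], [0.06, 0.997, -0.042], [-0.589, 0.002, -0.808]]
contact_force: [0.6, -0.2, 0.0]
grip_width: 0.7
gripper_force: 0.0
```

```bash
python3 - <<'E'
from h import *
s=read_state();print(s["t"],np.round(s["position"],4),s["contact_force"],s["grip_width"],np.round(s["joint_positions"],2))
a=np.hstack([np.zeros((600,0,3),np.uint8)])
p,d=grab_frame("scene");c=get_calibration("scene");np.save("sd.npy",d);cv2.imwrite("s4raw.png",p)
A=cv2.resize(p[180:230,265:315],(400,400),interpolation=cv2.INTER_CUBIC)
w,dw=grab_frame("wrist");cw=get_calibration("wrist");np.savez("w4.npz",w=w,d=dw,K=cw["mtx"],k1=cw["k1"],T=cw["camera_from_world"])
e=np.array([np.sin(-.079),-np.cos(.079)]);o=np.array([.676,.1105])
for n,P in(("ptr",[*(o+.082*e),.062]),("mark",[*(o+.088*e),.06])):print(n,proj(c,P),proj(cw,P))
u,v=map(int,proj(cw,[*(o+.085*e),.06]));u=np.clip(u,25,486);v=np.clip(v,25,358);print("wcrop",u-25,v-25)
B=cv2.resize(w[v-25:v+25,u-25:u+25],(400,400),interpolation=cv2.INTER_CUBIC)
cv2.imwrite("pics/pm.png",np.hstack([A,B]))
E
```

```text
18.4 [0.6066 0.1152 0.2126] [ 0.55133747 -0.21117335  0.0206028 ] 0.6996349667603387 [-0.26  0.39 -0.24  2.32  1.89  0.41 -0.75]
ptr (np.float64(287.65339270444525), np.float64(202.03908866751866)) (np.float64(184.63813426632618), np.float64(154.78761218404463))
mark (np.float64(286.2430627760502), np.float64(203.28235412242464)) (np.float64(179.8583210229677), np.float64(153.59144832229867))
wcrop 157 128
```

View pics/pm.png

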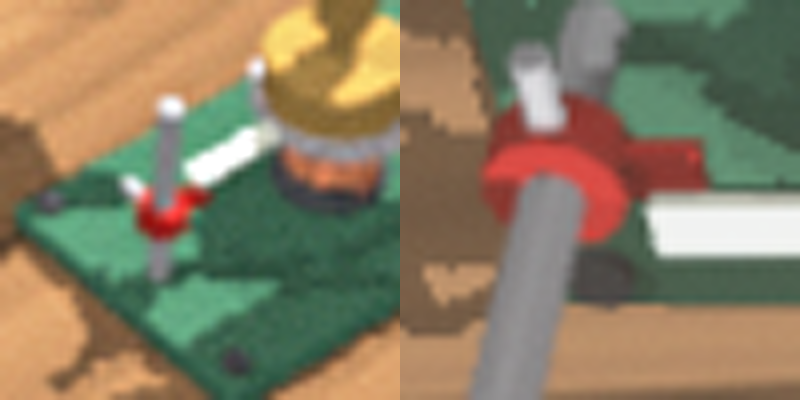

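Left (scene): pointer at (225,155), red blade at (195,195). Right (wrist): pointer at (720,225), blade at (670,165). Depth on both patches will give their heights.

```bash
python3 - <<'E'
from h import *
np.set_printoptions(precision=4,suppress=True)
z=np.load("w4.npz");cw=dict(mtx=z["K"],k1=float(z["k1"]),camera_from_world=z["T"]);w=z["w"];d=z["d"]
cs=get_calibration("scene");ps=cv2.imread("s4raw.png");ds=np.load("sd.npy")
e=np.array([np.sin(-.079),-np.cos(.079)]);o=np.array([.676,.1105]);ex=np.array([np.cos(.079),np.sin(-.079)])
def cand(c,p,d,box,name):
    hsv=cv2.cvtColor(p,cv2.COLOR_BGR2HSV)
    for nm,f in(("white",lambda h:h[1]<60 and h[2]>130),("red",lambda h:(h[0]<8 or h[0]>172) and h[1]>130)):
        L=[]
        for v in range(box[1],box[3]):
            for u in range(box[0],box[2]):
                if f(hsv[v,u]) and d[v,u]>0:
                    P=dep(c,d,u,v);r=P[:2]-o;L.append([r@e,r@ex,P[2]])
        L=np.array(L);L=L[(abs(L[:,1])<.012)&(L[:,0]>.05)&(L[:,0]<.12)&(L[:,2]>.03)&(L[:,2]<.1)]
        for a in np.arange(.05,.12,.005):
            k=L[(L[:,0]>=a)&(L[:,0]<a+.005)]
            if len(k):print(name,nm,a.round(3),len(k),np.percentile(k[:,2],[10,50,90]))
cand(cw,w,d,(157,128,210,180),"wrist");cand(cs,ps,ds,(265,180,315,230),"scene")
E
```

```text
wrist white 0.05 15 [0.0614 0.0628 0.0635]
wrist white 0.055 34 [0.0614 0.0629 0.0636]
wrist white 0.06 36 [0.0612 0.0629 0.0637]
wrist white 0.065 33 [0.0618 0.0627 0.0634]
wrist white 0.07 32 [0.0617 0.0628 0.0638]
wrist white 0.075 24 [0.0616 0.0628 0.0634]
wrist white 0.085 51 [0.0664 0.0825 0.0958]
wrist white 0.09 149 [0.0571 0.0778 0.0959]
wrist white 0.095 48 [0.0519 0.0781 0.0966]
wrist red 0.07 13 [0.0509 0.0511 0.0521]
wrist red 0.075 24 [0.0511 0.0516 0.0525]
wrist red 0.08 44 [0.05   0.0518 0.0558]
wrist red 0.085 69 [0.0479 0.0557 0.0566]
wrist red 0.09 25 [0.0548 0.0557 0.0567]
wrist red 0.095 27 [0.0528 0.0558 0.0566]
wrist red 0.1 29 [0.0504 0.0556 0.0563]
scene white 0.05 4 [0.0622 0.0641 0.0657]
scene white 0.055 4 [0.061  0.0644 0.0657]
scene white 0.06 4 [0.0628 0.0631 0.0654]
scene white 0.065 3 [0.0646 0.0654 0.0667]
scene white 0.07 5 [0.0556 0.0622 0.0654]
scene white 0.075 3 [0.0635 0.065  0.0658]
scene white 0.085 1 [0.0786 0.0786 0.0786]
scene white 0.09 6 [0.0524 0.0865 0.0974]
scene white 0.095 17 [0.0356 0.071  0.0915]
scene red 0.075 3 [0.0525 0.0528 0.053 ]
scene red 0.08 3 [0.0522 0.0548 0.0552]
scene red 0.085 2 [0.0562 0.0564 0.0566]
scene red 0.09 4 [0.0495 0.0552 0.0559]
scene red 0.095 6 [0.0496 0.0569 0.0584]
scene red 0.1 13 [0.0502 0.0541 0.0577]
```

Both views agree: the pointer is at z≈0.063 and the mark's red parts are at z≤0.057. The pointer is well above the mark, so the slide goes to green. Next I plan a grip on the slide that closes along the track.

```bash
python3 - <<'E'
from sim import *
L=np.load("L.npy");q=np.array(read_state()["joint_positions"])
for t in(36,30,20,10,0):
    R=tool(.112,np.radians(t))@E_('z',np.pi);qs=q
    print("tilt",t)
    for P in([.45,.0814,.2],[.46,.0814,.13],[.46,.0814,.045],[.456,.119,.045]):
        qs,e=ik(np.array(P)+.011*R[:,2],R,qs,m=0,reg=1e-2,L=L);print(P,qs,e.round(4))
E
```

```text
tilt 36
[0.45, 0.0814, 0.2] [ 0.503  0.528 -1.29   2.56   1.809  0.793 -0.566] 0.066
[0.46, 0.0814, 0.13] [ 0.426  0.784 -1.29   2.56   1.885  1.028 -0.605] 0.1165
[0.46, 0.0814, 0.045] [ 0.376  1.091 -1.29   2.56   1.998  1.296 -0.619] 0.1631
[0.456, 0.119, 0.045] [ 0.24   1.101 -1.29   2.56   1.959  1.376 -0.727] 0.148
tilt 30
[0.45, 0.0814, 0.2] [ 0.301  0.381 -0.918  2.56   1.902  0.522 -0.638] 0.0038
[0.46, 0.0814, 0.13] [ 0.439  0.775 -1.29   2.56   1.833  0.98  -0.567] 0.0456
[0.46, 0.0814, 0.045] [ 0.391  1.067 -1.29   2.56   1.943  1.231 -0.593] 0.0942
[0.456, 0.119, 0.045] [ 0.269  1.074 -1.29   2.56   1.916  1.292 -0.693] 0.0809
tilt 20
[0.45, 0.0814, 0.2] [ 0.026  0.294 -0.486  2.453  1.229  0.254  0.086] 0.0012
[0.46, 0.0814, 0.13] [ 0.188  0.526 -0.753  2.494  1.799  0.471 -0.493] 0.0005
[0.46, 0.0814, 0.045] [ 0.198  0.8   -0.838  2.547  2.071  0.752 -0.754] 0.0002
[0.456, 0.119, 0.045] [ 0.109  0.807 -0.857  2.534  2.013  0.784 -0.796] 0.0
tilt 10
[0.45, 0.0814, 0.2] [ 0.441  0.447 -1.027  2.309  0.873  0.599  0.436] 0.0007
[0.46, 0.0814, 0.13] [ 0.315  0.576 -0.897  2.361  1.203  0.537  0.122] 0.0002
[0.46, 0.0814, 0.045] [ 0.289  0.8   -0.916  2.415  1.624  0.654 -0.281] 0.0003
[0.456, 0.119, 0.045] [ 0.211  0.81  -0.935  2.404  1.602  0.686 -0.344] 0.0
tilt 0
[0.45, 0.0814, 0.2] [ 0.518  0.583 -1.18   2.188  0.739  0.858  0.55 ] 0.0005
[0.46, 0.0814, 0.13] [ 0.416  0.684 -1.055  2.234  0.92   0.763  0.4  ] 0.0001
[0.46, 0.0814, 0.045] [ 0.32   0.82  -0.931  2.287  1.201  0.681  0.153] 0.0002
[0.456, 0.119, 0.045] [ 0.244  0.825 -0.937  2.278  1.196  0.69   0.082] 0.0
```

```bash
python3 - <<'E'
from sim import *
L=np.load("L.npy");q=np.array(read_state()["joint_positions"])
R=tool(.112,np.radians(10))@E_('z',np.pi)
w,d=rel([.457,.0814,.17],R)
p0,R0=fk(q,L);qs=q
for i in range(1,13):
    a=i/12;qs,e=ik(p0+R0@(d*a),R0@Ro.from_rotvec(w*a).as_matrix(),qs,m=0,reg=1e-2,L=L)
    if i%3==0:print(qs,e.round(4))
E
```

```text
turn [-0.072  0.454 -0.173] shift [ 0.148 -0.044 -0.042] deg 28.1 dist 0.16
[-0.295  0.368 -0.144  2.334  1.683  0.273 -0.494] 0.0001
[-0.234  0.357 -0.186  2.343  1.259  0.229 -0.014] 0.0003
[-0.039  0.371 -0.404  2.341  0.942  0.302  0.352] 0.0001
[ 0.105  0.4   -0.564  2.343  0.761  0.382  0.577] 0.0001
```

>>> arm_command([
  [[-0.006,0.038,-0.014,0.012,-0.004,-0.004,0.3],[-0.012,0.076,-0.029,0.025,-0.007,-0.007,0.3],[-0.018,0.114,-0.043,0.037,-0.011,-0.011,0.3],[-0.024,0.151,-0.058,0.049,-0.015,-0.014,0.3],[-0.03,0.189,-0.072,0.062,-0.018,-0.018,0.3],[-0.036,0.227,-0.087,0.074,-0.022,-0.021,0.3],[-0.042,0.265,-0.101,0.086,-0.026,-0.025,0.3],[-0.048,0.303,-0.115,0.099,-0.029,-0.028,0.3],[-0.054,0.34,-0.13,0.111,-0.033,-0.032,0.3],[-0.06,0.378,-0.144,0.123,-0.037,-0.035,0.3],[-0.066,0.416,-0.159,0.136,-0.04,-0.039,0.3],[-0.072,0.454,-0.173,0.148,-0.044,-0.042,0.3],[-0.072,0.454,-0.173,0.148,-0.044,-0.042,0.3],[-0.072,0.454,-0.173,0.148,-0.044,-0.042,0.3],[-0.072,0.454,-0.173,0.148,-0.044,-0.042,0.3]],
])

```text
t: 20.38
position: [0.4595, 0.0822, 0.1596]
ee_rot: [[-0.978, -0.113, 0.174], [-0.111, 0.994, 0.02], [-0.175, 0.0, -0.985]]
contact_force: [-0.3, -0.2, 0.3]
grip_width: 0.7
gripper_force: 0.0
```

```bash
python3 - <<'E'
from h import *
np.set_printoptions(precision=4,suppress=True)
s=read_state();print(s["t"],s["position"],np.round(s["ee_rot"],3).tolist(),np.round(s["joint_positions"],2))
R=tool(.112,np.radians(10))@np.diag([-1,-1,1.])
p,d=grab_frame("wrist");c=get_calibration("wrist")
P=np.array([dep(c,d,u,v) for v in range(0,384) for u in range(0,512) if d[v,u]>0])
k=P[(np.hypot(P[:,0]-.46,P[:,1]-.0814)<.04)&(P[:,2]>.05)&(P[:,2]<.062)];print("slide top",len(k),k.mean(0),(k.min(0)+k.max(0))/2,np.ptp(k,0))
rel([.46,.0814,.045],R)
E
```

```text
20.375 [0.4595 0.0822 0.1596] [[-0.978, -0.113, 0.174], [-0.111, 0.994, 0.02], [-0.175, 0.0, -0.985]] [ 0.05  0.39 -0.5   2.35  0.71  0.36  0.63]
slide top 514 [0.4598 0.0853 0.0578] [0.4614 0.0856 0.0553] [0.026  0.0217 0.0104]
turn [0.    0.001 0.001] shift [ 0.0196 -0.0009  0.124 ] deg 0.1 dist 0.126
```

>>> arm_command([
  [[0,0,0,0.005,0,0.03,0.3],[0,0,0,0.01,0,0.06,0.3],[0,0,0,0.014,0,0.088,0.3],[0,0,0,0.018,0,0.11,0.3],[0,0,0,0.02,0,0.12,0.3],[0,0,0,0.02,0,0.124,0.3],[0,0,0,0.02,0,0.124,0.5],[0,0,0,0.02,0,0.124,0.8],[0,0,0,0.02,0,0.124,1],[0,0,0,0.02,0,0.124,1],[0,0,0,0.02,0,0.124,1],[0,0,0,0.02,0,0.124,1],[0,0,0,0.02,0,0.124,1]],
], squeeze=8)

```text
t: 22.05
position: [0.4613, 0.0826, 0.0343]
ee_rot: [[-0.978, -0.113, 0.174], [-0.112, 0.994, 0.021], [-0.175, 0.001, -0.985]]
contact_force: [-0.0, 0.9, 6.6]
grip_width: 0.214
gripper_force: 8.0
```

```bash
python3 - <<'E'
from h import *
s=read_state();print(s["t"],s["position"],s["grip_width"]*93,s["gripper_force"],s["contact_force"])
G=np.array(s["position"])-.011*np.array(s["ee_rot"])[:,2]
print("joint est",(G[:2]-[.4614,.0739])@[-.112,.994])
E
```

```text
22.05 [0.46128803 0.08263483 0.0342925 ] 19.905102111835756 7.994792461395264 [-0.04180601  0.8769478   6.62741914]
joint est 0.008683765204395505
```

>>> arm_command([
  [[0,0,0,0,0.004,0,1],[0,0,0,0,0.01,0,1],[0,0,0,0,0.017,0,1],[0,0,0,0,0.024,0,1],[0,0,0,0,0.03,0,1],[0,0,0,0,0.034,0,1],[0,0,0,0,0.036,0,1],[0,0,0,0,0.037,0,1],[0,0,0,0,0.037,0,1]],
])

```text
t: 23.18
position: [0.4569, 0.1187, 0.0343]
ee_rot: [[-0.978, -0.113, 0.174], [-0.111, 0.994, 0.019], [-0.175, -0.0, -0.985]]
contact_force: [-1.9, -1.0, 7.1]
grip_width: 0.215
gripper_force: 8.0
```

```bash
python3 - <<'E'
from h import *
s=read_state();print(s["t"],s["position"],s["grip_width"]*93,s["gripper_force"],s["contact_force"])
G=np.array(s["position"])-.011*np.array(s["ee_rot"])[:,2]
print("joint est",(G[:2]-[.4614,.0739])@[-.112,.994])
E
```

```text
23.175 [0.45691232 0.11868493 0.03428526] 20.000867003886853 7.998103201389313 [-1.88623241 -0.95862191  7.13339693]
joint est 0.04502032568258188
```

>>> arm_command([
  [[0,0,0,0,0.0015,0,1],[0,0,0,0,0.003,0,1],[0,0,0,0,0.003,0,1]],
])

```text
t: 23.55
position: [0.4566, 0.1216, 0.0343]
ee_rot: [[-0.978, -0.113, 0.174], [-0.111, 0.994, 0.019], [-0.175, -0.0, -0.985]]
contact_force: [-1.9, -2.0, 7.6]
grip_width: 0.213
gripper_force: 8.0
```

>>> arm_command([
  [[0,0,0,0,0,0,0.7],[0,0,0,0,0,0,0.5],[0,0,0,0,0,0,0.3],[0,0,0,0,0,0,0.3],[0,0,0,0,0,0,0.3],[0,0,0,0,0,-0.01,0.3],[0,0,0,0,0,-0.03,0.3],[0,0,0,0,0,-0.06,0.3],[0,0,0,0,0,-0.09,0.3],[0,0,0,0,0,-0.12,0.3],[0,0,0,0,0,-0.13,0.3],[0,0,0,0,0,-0.13,0.3],[0,0,0,0,0,-0.13,0.3]],
])

```text
t: 25.18
position: [0.4341, 0.119, 0.1614]
ee_rot: [[-0.979, -0.112, 0.173], [-0.111, 0.994, 0.02], [-0.174, 0.0, -0.985]]
contact_force: [-0.7, -0.3, -0.9]
grip_width: 0.698
gripper_force: 0.0
```

```bash
python3 - <<'E'
from h import *
np.set_printoptions(precision=4,suppress=True)
s=read_state();print(s["t"],s["position"],s["contact_force"])
p,d=grab_frame("wrist");c=get_calibration("wrist")
P=np.array([dep(c,d,u,v) for v in range(0,384) for u in range(0,512) if d[v,u]>0])
k=P[(np.hypot(P[:,0]-.456,P[:,1]-.118)<.04)&(P[:,2]>.05)&(P[:,2]<.062)];m=(k.min(0)+k.max(0))/2;print("slide",len(k),m,(m[:2]-[.4614,.0739])@[-.112,.994])
p,d=grab_frame("scene");cv2.imwrite("pics/end.png",cv2.resize(p[130:250,230:390],(800,600),interpolation=cv2.INTER_CUBIC))
E
```

```text
25.175 [0.4341 0.119  0.1614] [-0.6897 -0.271  -0.857 ]
slide 471 [0.4569 0.1224 0.0553] 0.04869372479524051
```

View pics/end.png

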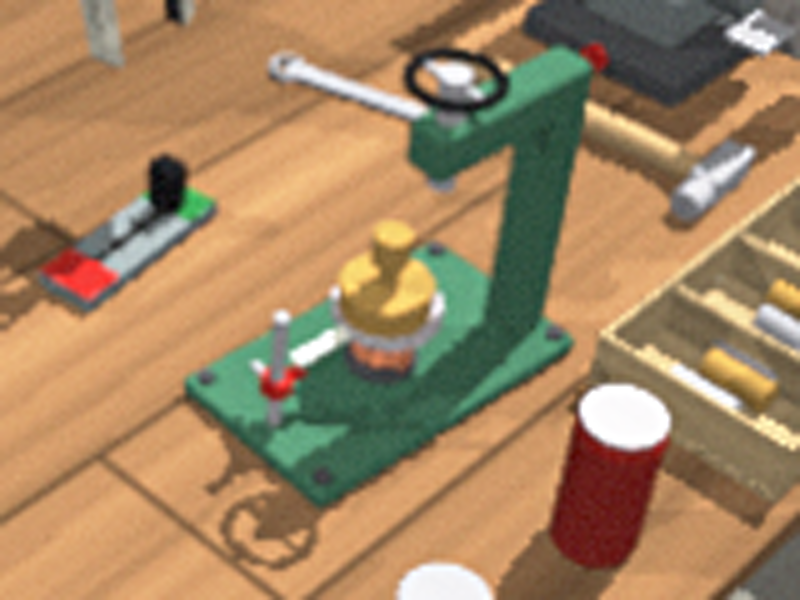

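Final view: the weight stands upright on the plate at (390,290). The slide at (168,185) is against the green end (about 0.045 m), and the hand is clear.

```bash
python3 -c "from rig import *; print(sign_off())"
```

```text
the job is handed in; nothing more can be done
None
```

The job is handed in: the weight stands on the plate, the pointer stayed at least 6 mm above the red mark, and the slide is at its green end; sign-off returned no verdict.

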